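Seat the drying-box lid and hold its start key turned

TASK

Press the drying box's lid down until it is fully shut, then take the key with the wide rectangular head out of the wooden block and work it down past the switch's sticky pins until it is fully home. Turn it a quarter turn clockwise (seen from above) to its stop and hold it there against the return spring: the program finishes while the gripper still holds the key turned, with the lid still shut. Leave the round-headed key in its block and do not disturb the jar, the bottle and the brush cup.

Things in the scene. Friction and masses are not known exactly. Their poses are not given: they have to be found in the camera images.
- dryer: Drying box, a grey metal box fixed to the bench, 200 mm deep (its x, front to back) and 300 wide (its y, to its left); origin at the centre of its underside. The chamber with the lid takes the right 200 mm; the left 100 mm is a console, deck 90 mm high, with a steel switch barrel 43 mm across rising to 123 mm. With the lid shut nothing is higher than the switch face (125 mm).
- key: The key to use, about 50 g, axes as key_grip; origin at the underside of its collar. Under the head: a round steel collar 15 mm across, 12 mm tall, then a flat steel blade 16 mm wide (y), 5 mm thick (x), 26 mm long, with a tapered tip, pointing to -z. It starts upright, blade down, in one of the block's two slots, collar resting on the block's top.
- round_key: The other key, not to be used; origin at the underside of its collar.
- lid (a joint): Lid angle about its hinge along the box's back edge, rad: 0 = fully shut, grows as the front edge rises. Starts ajar at 0.10 to 0.22; a stiff hinge keeps it where it is left. Pressing at lid_press takes 5 to 8 N to move it down to its stop at 0.
- lid_press (a point): Point on the lid's top face (white frame 200 x 200 mm, 12 mm thick, clear window), 20 mm in from the middle of its front edge, 184 mm from the hinge: a good place to press. 117 mm above the bench when the lid is shut; z is the lid's outward normal.
- key_grip (a point): Centre of the head of the key to use, a black rectangular plate 44 mm wide (its y), 30 mm tall (its z), 9 mm thick (its x): grasp it across the thickness. 27 mm above the collar's underside.
- key_shoulder (a point): Underside of the collar of the key to use, on its axis: 27 mm below key_grip, 26 mm above the blade's tip. It lies on switch_mouth when the key is fully home.
- round_key_grip (a point): Centre of the head of the other key, a black disc 30 mm across and 9 mm thick, 27 mm above its collar's underside; otherwise the same as the first key. It stays in the other slot of the block.
- rack: Wooden key block fixed to the bench, 60 mm (x) x 160 mm (y) x 45 mm tall, origin at the centre of its underside. Two slots go through it, at y = +40 and -40 mm, blade width along its y; which key is in which varies.
- switch_mouth (a point): Centre of the brass switch plug's top face, 125 mm above the bench; z up; turns with the plug. Keyhole: slot 17.5 mm along its y, 6.5 mm along its x, 31 mm deep, 2 mm chamfer; the key fits either way round, blade width along y. Two sprung pins 10 and 18 mm down, on the wide sides: a straight push past them takes 12 to 22 N, less with small twists. Key home: collar on this face.
- key_switch (a joint): Turn of the switch plug, rad: 0 = rest, grows clockwise seen from above, stop at 1.57 (quarter turn). A spring returns it to 0 (0.06 N m at rest, 0.14 at the quarter turn), so it stays turned only while the key is held. The key has about 0.1 rad of turning play in the slot either way, so the hand turns that much farther.
- paint_jar: Bystander: paint jar 64 mm across, 75 mm tall; origin at the centre of its underside.
- varnish: Bystander: amber bottle 56 mm across, 130 mm tall; origin at the centre of its underside.
- brush_cup: Bystander: white cup 76 mm across, 90 mm tall, brushes standing up to 180 mm; origin at the centre of its underside.
Mind the look-alikes: they are no part of the job. Leave any pink or white look-alike of the key alone.

How it is judged (in metres and radians):
On the way, in this order (a step that is already met when the one before it is completed fails the run):
1. the lid is pressed fully shut, while the key is not yet in the switch (value of joint lid below 0.025 rad and distance between key_shoulder and switch_mouth above 0.03 m), for 0.2 s.
2. with the lid shut, the key is fully home in the switch, not yet turned (value of joint lid below 0.025 rad and z of key_shoulder in the frame of switch_mouth below 0.003 m and horizontal distance between key_shoulder and switch_mouth below 0.004 m and angle between the z axis of key_shoulder and the z axis of switch_mouth, either way round below 0.12 rad and value of joint key_switch below 0.5 rad), for 0.1 s.
At the end, for the whole second after the job is handed in: Lid shut within 0.025 rad; key upright and home in the switch (collar within 3 mm of the plug face, 4 mm sideways); plug turned at least 1.3 rad clockwise and still; the fingers hold the key with over 1 N; round-headed key still in its slot (within 15 mm) (value of joint lid below 0.025 rad and z of key_shoulder in the frame of switch_mouth below 0.003 m and horizontal distance between key_shoulder and switch_mouth below 0.004 m and angle between the z axis of key_shoulder and the z axis of switch_mouth, either way round below 0.12 rad and value of joint key_switch above 1.3 rad and velocity of joint key_switch between -0.1 and 0.1 rad/s and contact force between the fingers and key above 1 N and distance of round_key from where it was at the start of the episode below 0.015 m); the arm keeps its last pose, push and grip.
It fails at once if the round-headed key is pulled from its slot (distance of round_key from where it was at the start of the episode above 0.015 m).
It fails at once if the jar, the bottle or the brush cup is pushed more than 30 mm or tipped (distance of any of paint_jar, varnish, brush_cup from where it was at the start of the episode above 0.03 m or angle between any of paint_jar, varnish, brush_cup's own z axis and vertical above 0.5 rad).
It also fails if it takes over 66 s, if anything falls off the work surface, if the arm or the gripper's body presses on something with over 40 N, if the wrist force passes 120 N, or if a joint passes its speed limit or range.

ROBOT

A 7-joint arm with a two-finger parallel gripper is mounted at the origin on the work surface. World frame = base frame: x ahead of the robot, y to its left, z up, the work surface at z = 0. Lengths are in mm, angles in rad, forces in N, time in s.
With the tool pointing down it reaches from about 400 to 875 mm from the base axis. Payload 19.3 kg.
Tool frame: the origin (TCP) lies at the very end of the fingers, on their centre line; the grasp point (between the pads) lies 19 mm behind it (grip_point_offset is the z of the grasp point in the tool frame, in mm); z points along the fingers, x is the direction in which the jaws open and shut, and the axes are right-handed (so a half turn about z gives the same grasp; the last joint's range is limited). The gripper opens to 85 mm and grips with 20 to 120 N. Pads are 22 mm wide; open, the fingers measure 114 mm over their backs; the gripper's body (76 mm by 85 mm) begins 54 mm behind the grasp point. The pads swing forward as they close: fully open they stand 13 mm farther back than shut.
Start: joints at [-1.419, 0.521, -0.036, 1.599, 0.021, 1.021, -0.113], TCP at [137.511, 609.676, 231.291] pointing down, gripper open.
Joint ranges: [-2.91, 2.91], [-0.3, 2.13], [-1.5, 1.42], [0.17, 2.43], [-1.26, 4.41], [0.16, 1.93], [-2.52, 2.52]. Speed limits (rad/s): [1.89, 1.89, 2.39, 2.39, 3.01, 3.01, 3.01].

INTERFACE

Orientations are given as a 3x3 rotation matrix whose columns are the frame's x, y, z axes.
In Python, from workcell import movep, movel, goto_joints, open_gripper, clamp, wait, inverse_kinematics, read_state, camera, PlanningError, finish_job, grip_point_offset gives the robot as it stands. Calls block until the motion is done:
- movep(position, orientation): joint-space move of the TCP to a pose.
- movel(position, frame=None, max_speed=150, guard=None): straight line of the TCP; frame=None keeps the orientation; max_speed is the mean speed in mm/s. With guard (N) it stops when the force on the tool has changed by that much, and returns True; else False.
- goto_joints(angles): joint-space move.
- open_gripper() and clamp(): open the fingers fully, or close them until they stop; the grip force is fixed at half the most.
- wait(seconds).
- inverse_kinematics(position, orientation): joint angles nearest the present ones, or None.
- read_state(): the state.
- camera(name): name is "scene" or "top" or "wrist"; returns a dict with "image" (480x640x3 uint8, blue, green, red), "range_z" (480x640 float32, mm along the optical axis (not along the pixel's ray), 0 where there is no reading), "fx", "fy", "cx", "cy" (pixels), "cam_to_world" (4x4, takes a point from camera to world coordinates). Camera axes: x right, y up, looking along -z (the intrinsics and any distortion apply to the point x, -y, -z); pixel columns grow to the right and rows downward; lengths in mm; the calibration is good to about 2 mm. A picture is of the moment at which its call begins.
A pose or a line that the arm cannot do raises PlanningError and nothing moves.
- finish_job(): hands the job in, once; it reports no verdict.
The state is a dict: "time": time; "qpos": joint angles; "qvel": joint speeds; "joint_efforts": joint torques, N m; "eef_pos": TCP position; "tool_rot": TCP orientation; "ft_force": force on the tool from outside, world axes, zero at the start; "torque": the same for the moment, N m; "finger_gap": finger opening in mm.
Only numpy, scipy, OpenCV 4.12 (cv2) and the standard library are available. Lean on these libraries where they do the work, as an engineer would, in place of code of your own. Each camera call takes 0.05 s, during which the arm holds its last target.

## Working session

There is one attempt and no reset: what is moved stays moved. The work goes in short steps, each a Python script; the robot and the scene stay as the last script left them, time stands still between calls to the robot, and variables do not carry over. Pictures are saved under pics/ and viewed, and the job is handed in when it is done.

```bash
mkdir -p pics; ls; cat > h.py <<'E'
import numpy as np, cv2, pickle
from workcell import *
def snap(n,f):
    c=camera(n); cv2.imwrite(f'pics/{f}.png',c['image']); pickle.dump(c,open(f'{f}.pkl','wb')); return c
def p3(c,u,v,d=None):
    if d is None:
        w=c['range_z'][int(v)-1:int(v)+2,int(u)-1:int(u)+2]; w=w[w>0]; d=np.median(w)
    x=(u-c['cx'])/c['fx']*d; y=(v-c['cy'])/c['fy']*d
    return (c['cam_to_world']@[x,-y,-d,1])[:3]
def atz(c,u,v,z):
    o=c['cam_to_world'][:3,3]; q=p3(c,u,v,1000.); r=q-o
    return o+r*(z-o[2])/r[2]
E
python3 - <<'E'
from h import *
for n in ("scene","top","wrist"):
    c=snap(n,n+"0"); print(n,[k for k in c],c['cam_to_world'].round(2).tolist(),c['fx'])
s=read_state(); print(s, grip_point_offset)
E
```

```text
pics
scene ['image', 'range_z', 'fx', 'fy', 'cx', 'cy', 'cam_to_world'] [[-0.62, -0.47, 0.63, 1354.28], [0.79, -0.35, 0.51, 591.0], [-0.02, 0.81, 0.59, 816.37], [0.0, 0.0, 0.0, 1.0]] 553.115078544206
top ['image', 'range_z', 'fx', 'fy', 'cx', 'cy', 'cam_to_world'] [[0.02, 1.0, -0.1, 447.83], [-1.0, 0.03, 0.02, -35.72], [0.02, 0.1, 1.0, 1289.79], [0.0, 0.0, 0.0, 1.0]] 527.7747639147182
wrist ['image', 'range_z', 'fx', 'fy', 'cx', 'cy', 'cam_to_world'] [[0.22, -0.93, -0.3, 60.84], [0.98, 0.21, 0.07, 627.56], [-0.0, -0.3, 0.95, 373.71], [0.0, 0.0, 0.0, 1.0]] 370.748345745782
{'time': 0.15, 'qpos': array([-1.41922606,  0.52187088, -0.03632184,  1.59983752,  0.02118211,
        1.02111174, -0.11279259]), 'qvel': array([-0.00095048, -0.00201814, -0.000583  , -0.00188796,  0.0013865 ,
        0.00019538,  0.0002613 ]), 'joint_efforts': array([ 1.70561918e-03, -9.27393079e+01,  1.98089696e+00, -3.70051968e+01,
        1.80419628e-02,  6.59585188e-03,  4.04512537e-05]), 'eef_pos': array([137.446575  , 609.45424177, 230.87604011]), 'tool_rot': array([[ 2.19976154e-01,  9.75505239e-01, -1.42753435e-04],
       [ 9.75504886e-01, -2.19976196e-01, -8.31221101e-04],
       [-8.42262896e-04,  4.35921474e-05, -9.99999644e-01]]), 'ft_force': array([-0.91456601,  0.78920244,  0.03279459]), 'torque': array([ 0.0582963 , -0.02250095, -0.02521501]), 'finger_gap': 85.11492297804769} -18.700000000000003
```

View pics/scene0.png

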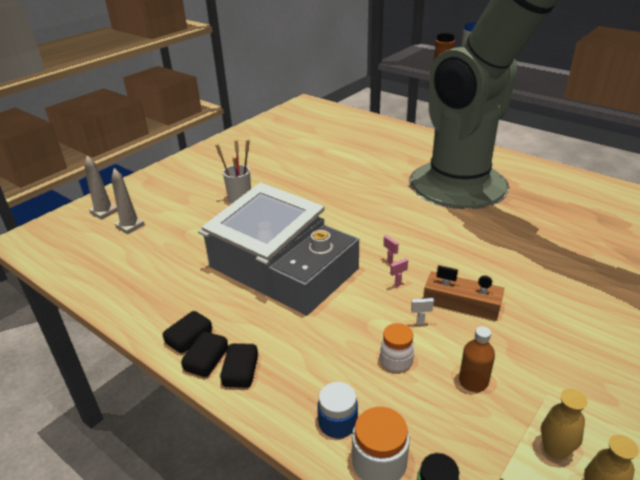

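View pics/top0.png

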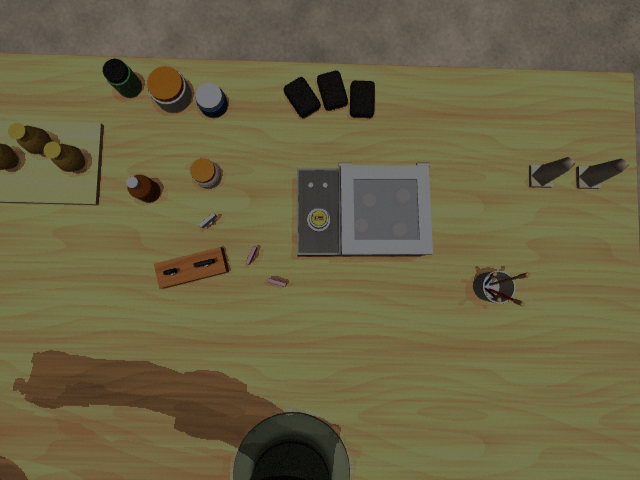

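```bash
python3 - <<'E'
from h import *
c=pickle.load(open('top0.pkl','rb')); s=pickle.load(open('scene0.pkl','rb'))
a=cv2.resize(c['image'][235:295,145:235],None,fx=8,fy=8,interpolation=cv2.INTER_CUBIC)
b=cv2.resize(c['image'][155:265,285:445],None,fx=5,fy=5,interpolation=cv2.INTER_CUBIC)
d=cv2.resize(s['image'][225:335,370:520],None,fx=5,fy=5,interpolation=cv2.INTER_CUBIC)
for n,i in(('a',a),('b',b),('d',d)): cv2.imwrite(f'pics/crop_{n}.png',cv2.convertScaleAbs(i,alpha=1.4)); print(i.shape)
for u,v in((171,271),(205,263),(318,219),(385,245),(385,160),(345,245),(425,245)): print(u,v,p3(c,u,v).round(1))
E
```

```text
(480, 720, 3)
(550, 800, 3)
(550, 750, 3)
171 271 [461.2 281.9  81.8]
205 263 [481.1 205.6  84.1]
318 219 [587.1 -48.3  93.1]
385 245 [ 528.6 -196.5  135. ]
385 160 [ 750.6 -212.9   -0.9]
345 245 [ 526.4 -108.5  134.9]
425 245 [ 530.8 -284.8  135.1]
```

View pics/crop_a.png

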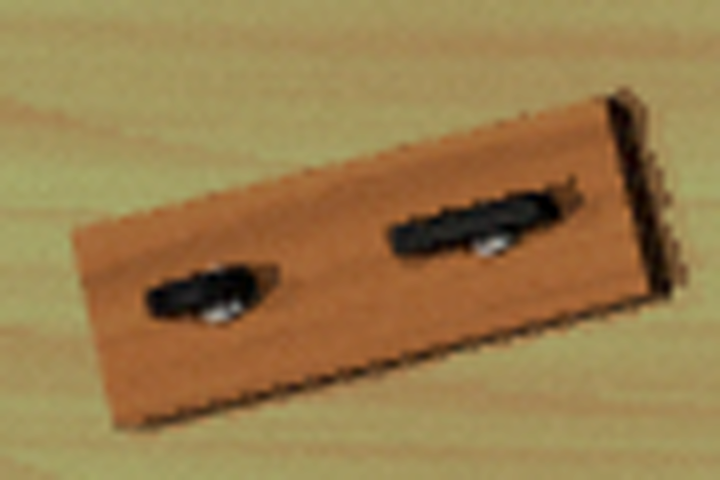

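View pics/crop_b.png

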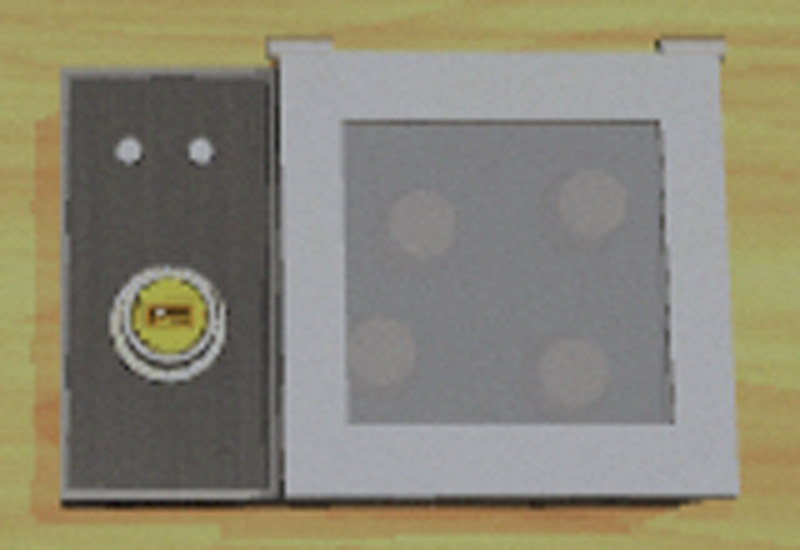

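View pics/crop_d.png

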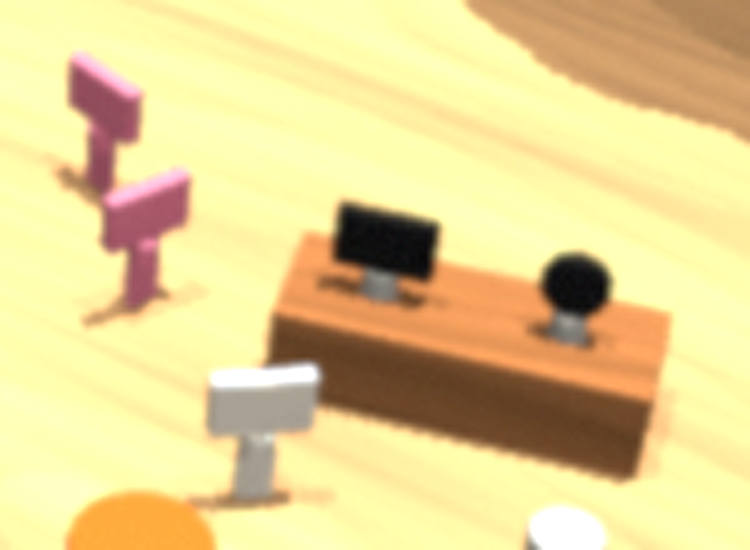

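```bash
python3 - <<'E'
from h import *
c=pickle.load(open('top0.pkl','rb'))
print('fl',atz(c,341.6,254.4,137),'fr',atz(c,432.6,254.4,137))
print('back',atz(c,341,165.5,117),atz(c,429,165.5,117))
P=atz(c,319,218.2,125);print('plug',P, 'slot ends',atz(c,285+148/5,155+316/5,125),atz(c,285+193/5,155+317/5,125))
# key head: crop_a box ends
L=atz(c,145+388/8,235+240/8,87);R=atz(c,145+562/8,235+207/8,87);print('key',(L+R)/2,L,R,np.linalg.norm(L-R))
for u,v in ((72,232),(610,95),(655,296),(115,425)): print('rack',atz(c,145+u/8,235+v/8,45).round(1))
k=np.array([480,200,130.])
def R_(a): # jaw x dir angle
    return np.array([[np.cos(a),np.sin(a),0],[np.sin(a),-np.cos(a),0],[0,0,-1]])
for a in (0,np.pi,.2,.2+np.pi,-1.67,np.pi-1.67):
    for n,p in(('press',[535,-196,160]),('key',k),('plug',[587,-48,160])):
        q=inverse_kinematics(np.array(p),R_(a)); print(round(a,2),n,None if q is None else np.round(q,2))
E
```

```text
fl [ 505.49018995 -101.29163947  137.        ] fr [ 510.36806573 -301.26463715  137.        ]
back [707.44950197 -97.06152067 117.        ] [ 713.13842009 -296.98637513  117.        ]
plug [585.2863518  -50.11498978 125.        ] slot ends [585.03198156 -40.34314608 125.        ] [585.10509238 -60.34555566 125.        ]
key [481.08349235 206.40058087  87.        ] [475.83632947 230.68321988  87.        ] [486.33065524 182.11794187  87.        ] 49.686186221881954
rack [477.  331.9  45. ]
rack [520.9 177.1  45. ]
rack [462.3 161.5  45. ]
rack [421.2 316.5  45. ]
0 press [-0.34  0.72  0.91  1.85 -0.71  0.94  0.9 ]
0 key [-0.8   0.53  0.39  1.98 -0.31  0.69 -0.21]
0 plug [-0.39  0.62  0.55  1.79 -0.41  0.86  0.35]
3.14 press [-0.46  0.92  1.22  1.85 -0.98  1.13 -2.01]
3.14 key [-0.26  0.51 -0.32  1.95  0.24  0.71  2.41]
3.14 plug [-0.71  0.95  1.22  1.8  -0.99  1.16 -2.29]
0.2 press [-0.32  0.7   0.87  1.85 -0.67  0.92  1.06]
0.2 key [-0.77  0.53  0.35  1.98 -0.28  0.68 -0.04]
0.2 plug [-0.37  0.61  0.52  1.78 -0.39  0.85  0.53]
3.34 press [-0.46  0.92  1.22  1.85 -0.98  1.13 -1.81]
3.34 key [ 0.33  0.86 -1.28  1.93  0.93  1.12  2.01]
3.34 plug [-0.71  0.95  1.22  1.8  -0.99  1.16 -2.09]
-1.67 press [-0.46  0.91  1.21  1.85 -0.97  1.12 -0.54]
-1.67 key [-0.96  0.59  0.64  1.99 -0.52  0.73 -1.68]
-1.67 plug [-0.51  0.68  0.76  1.79 -0.58  0.9  -1.17]
1.47 press [-0.05  0.56  0.43  1.83 -0.31  0.81  2.  ]
1.47 key [-0.58  0.5   0.1   1.97 -0.08  0.67  1.03]
1.47 plug [-0.26  0.58  0.34  1.78 -0.25  0.83  1.68]
```

View pics/wrist0.png

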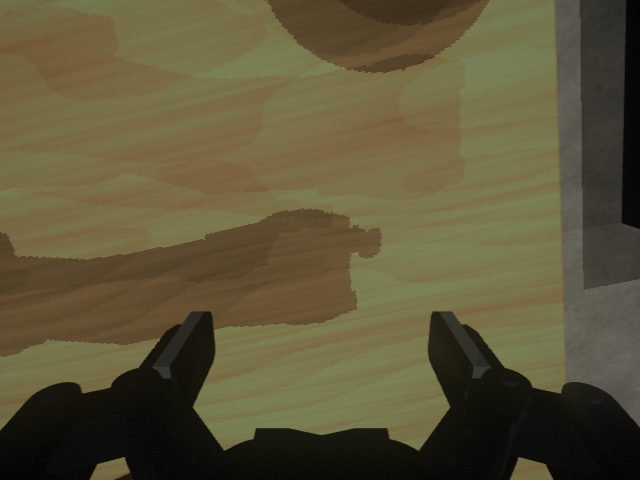

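```bash
cat >> h.py <<'E'
def R_(a):
    return np.array([[np.cos(a),np.sin(a),0],[np.sin(a),-np.cos(a),0],[0,0,-1.]])
E
python3 - <<'E'
from h import *
movep([481,207,240],R_(.25)); snap('wrist','wk')
clamp()
movep([528,-150,230],R_(.02)); 
movep([528,-200,160],R_(.02)); 
s=read_state();print(s['time'],s['eef_pos'],s['ft_force'],s['finger_gap'])
g=movel([528,-200,100],max_speed=25,guard=14)
s=read_state();print(g,s['time'],s['eef_pos'],s['ft_force'])
E
```

```text
4.6667 [ 527.92714486 -199.4441972   159.30965547] [-0.10861951  0.03536921  0.08267433] 0.2328397723747081
True 6.2583 [ 527.53546759 -200.15576115  116.98144657] [-1.95292542  1.94579752 13.4132027 ]
```

View pics/wk.png

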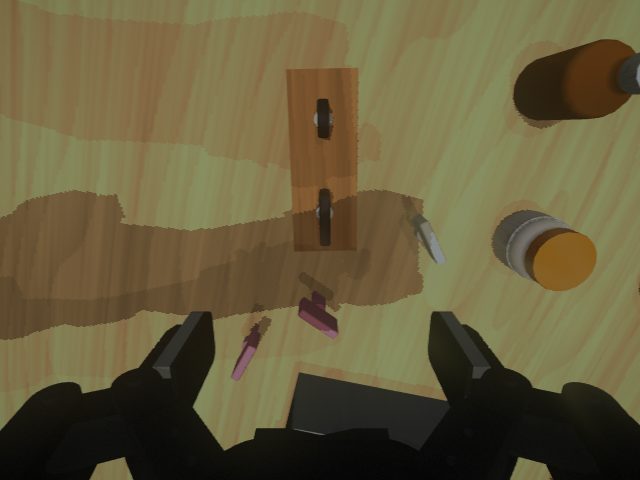

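```bash
python3 - <<'E'
from h import *
wait(0.3); s=read_state();print(s['eef_pos'],s['ft_force'])
movel([528,-200,160])
movep([585,-50,230],R_(.025)); open_gripper(); wait(0.1)
c=snap('wrist','wp'); snap('scene','scene1')
d=pickle.load(open('wk.pkl','rb'))
for n,i,(a,b,e,f) in(('p',c,(130,300,220,430)),('k',d,(60,260,260,420))):
    im=cv2.resize(i['image'][a:b,e:f],None,fx=3.5,fy=3.5,interpolation=cv2.INTER_CUBIC); cv2.imwrite(f'pics/w_{n}.png',cv2.convertScaleAbs(im,alpha=1.5)); print(im.shape)
print(read_state()['time'])
E
```

```text
[ 527.56101268 -200.16484498  116.97866205] [-4.15100696  0.92458697 16.16069742]
(595, 735, 3)
(700, 560, 3)
8.7167
```

View pics/w_p.png

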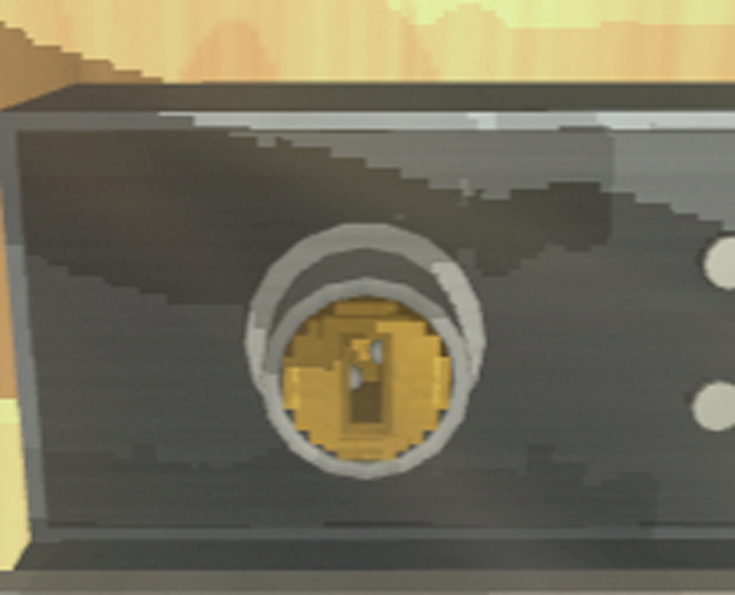

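View pics/w_k.png

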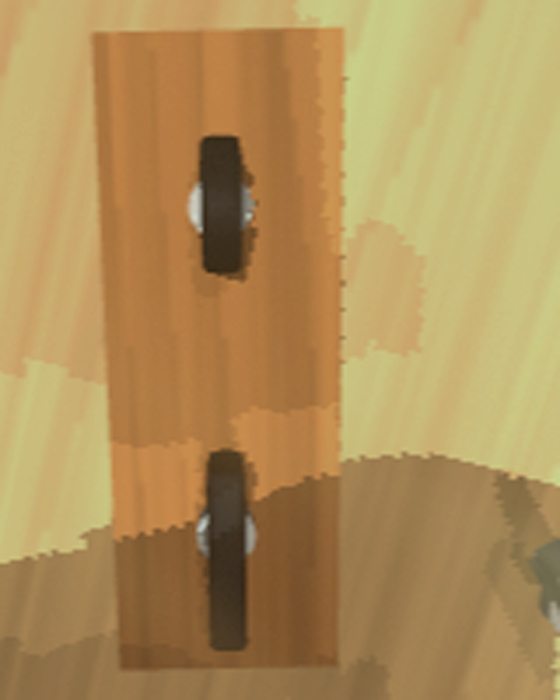

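View pics/scene1.png

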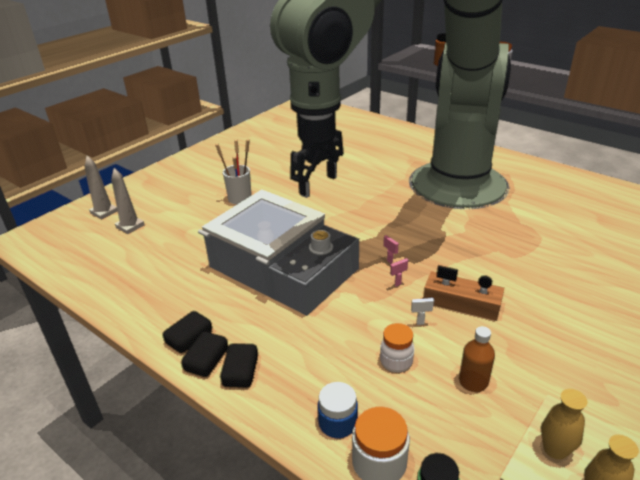

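```bash
python3 - <<'E'
from h import *
c=pickle.load(open('wp.pkl','rb')); d=pickle.load(open('wk.pkl','rb'))
f=lambda u,v:(220+(u+.5)/3.5-.5,130+(v+.5)/3.5-.5)
g=lambda u,v:(260+(u+.5)/3.5-.5,60+(v+.5)/3.5-.5)
print('plug',atz(c,*f(366.5,380),125))
print('slot',atz(c,*f(366,332),125),atz(c,*f(366,431),125), 'deck edges',atz(c,*f(30,540),90),atz(c,*f(0,110),90),atz(c,*f(734,540),90))
print('deck len line',atz(c,*f(45,526),90),atz(c,*f(700,528),90))
A=atz(c,*f(263,378),123);B=atz(c,*f(470,378),123);print('barrel',(A+B)/2,np.linalg.norm(A-B))
a=atz(d,*g(226,450),87);b=atz(d,*g(228,650),87);print('key',(a+b)/2,a,b,np.linalg.norm(a-b))
r=[atz(d,*g(u,v),45)[:2] for u,v in((93,32),(344,28),(340,666),(120,668))];print(np.round(r,1),np.mean(r,0))
print(cv2.minAreaRect(np.array(r,np.float32)))
E
```

```text
plug [586.47018396 -46.62933956 125.        ]
slot [586.10439971 -36.7326645  125.        ] [586.65990532 -57.40858781 125.        ] deck edges [508.30736607 -98.88197194  90.        ] [507.10498552   1.11263199  90.        ] [675.258927   -94.80831474  90.        ]
deck len line [512.0399372  -95.18916092  90.        ] [666.87188547 -91.92460624  90.        ]
barrel [586.49115645 -46.81730113 123.        ] 41.65169254360627
key [481.11688124 215.19534637  87.        ] [474.84627237 238.38635821  87.        ] [487.38749011 192.00433453  87.        ] 48.047624947795356
[[421.3 320.3]
 [478.8 335.9]
 [522.2 182.1]
 [463.7 166.4]] [471.48222131 251.17869216]
((471.7137145996094, 251.1690673828125), (60.477508544921875, 160.08132934570312), 15.435433387756348)
```

```bash
python3 - <<'E'
from h import *
movep([481.5,210,150],R_(.265)); movel([481.5,210,53.5],max_speed=100)
s=read_state();print(s['eef_pos'],s['ft_force'],s['torque'])
clamp(); s=read_state();print(s['time'],s['finger_gap'],s['ft_force'],s['torque'])
snap('wrist','wg'); snap('scene','sg')
E
```

```text
[481.75684099 210.10152068  53.97280697] [ 0.57698307 -0.96166531 -0.65577123] [-0.01736966 -0.02349032  0.01901905]
11.6667 9.79264173536391 [ 1.63662231 -1.13277286  5.77789036] [ 0.1261792  -0.41453627  0.02371208]
```

View pics/wg.png

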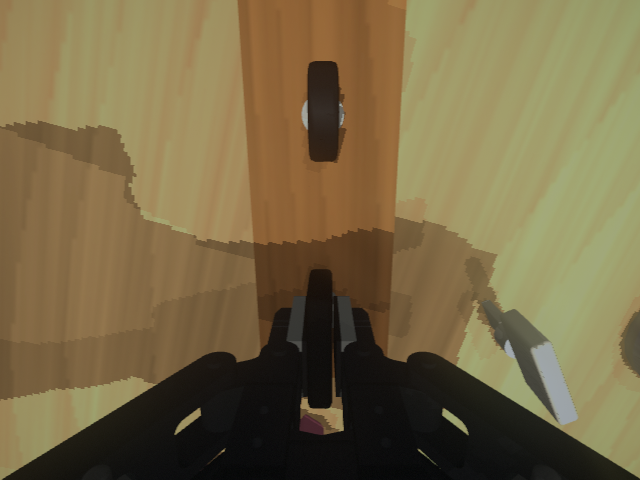

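View pics/sg.png

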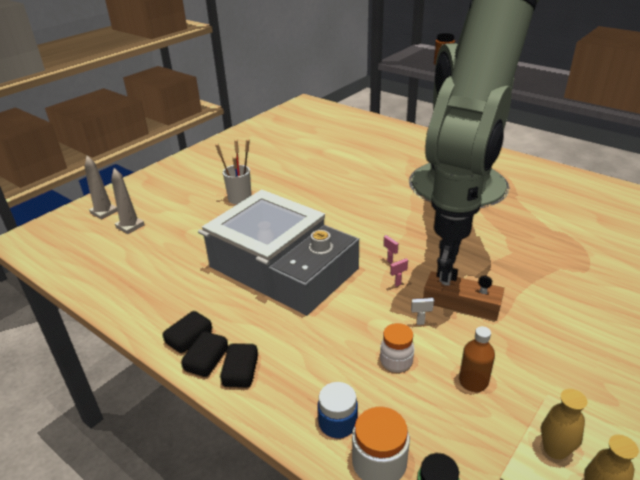

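```bash
python3 - <<'E'
from h import *
d=pickle.load(open('wg.pkl','rb'))
a=atz(d,320,269.5,87);b=atz(d,320,407.5,87);print('key',(a+b)/2,a,b,np.linalg.norm(a-b))
s=read_state();print(s['eef_pos'])
movel([481.5,210,100],max_speed=60); 
s=read_state();print(s['eef_pos'],s['ft_force'],s['finger_gap'])
movel([481.5,210,190],max_speed=150); 
movep([586,-49,190],R_(.025)); wait(.1)
snap('wrist','wi'); snap('scene','si'); snap('top','ti')
s=read_state();print(s['time'],s['eef_pos'],s['ft_force'],s['finger_gap'])
c=pickle.load(open('si.pkl','rb'));cv2.imwrite('pics/si_c.png',cv2.resize(c['image'][150:290,260:400],None,fx=4,fy=4,interpolation=cv2.INTER_CUBIC))
E
```

```text
key [478.95241363 217.94845237  87.        ] [471.97295505 243.84401221  87.        ] [485.93187221 192.05289253  87.        ] 53.63927148626252
[481.98951878 210.17023592  53.77906324]
[481.28236476 209.98852963  99.74713124] [ 0.23291726 -0.11479926  0.00771075] 9.87550296425161
14.775 [586.03006687 -47.81919724 190.03167879] [ 0.19346277 -0.32535561 -0.37034989] 9.808044351523565
```

View pics/wi.png

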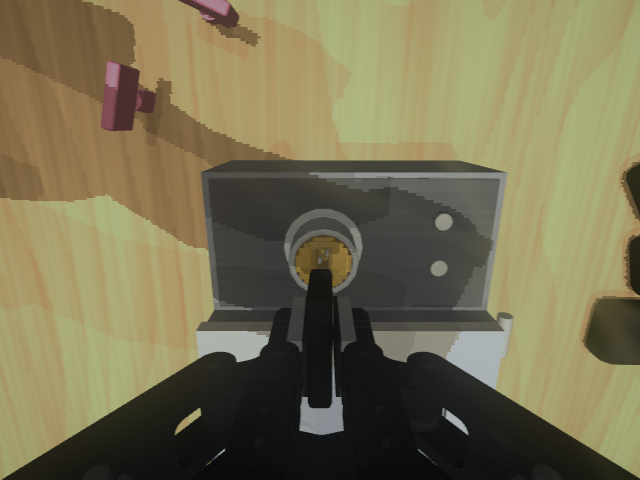

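View pics/si_c.png

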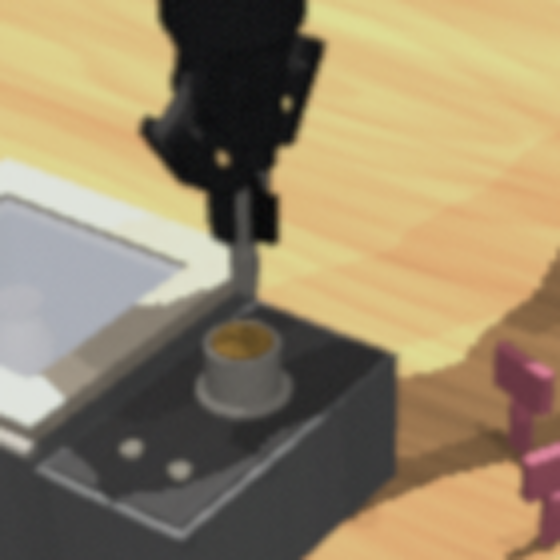

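```bash
python3 - <<'E'
from h import *
c=pickle.load(open('si.pkl','rb'))
im=c['image'][190:265,295:345]; cv2.imwrite('pics/si_d.png',cv2.convertScaleAbs(cv2.resize(im,None,fx=8,fy=8,interpolation=cv2.INTER_CUBIC),alpha=1.2))
w=pickle.load(open('wi.pkl','rb'))
im=w['image'][190:350,240:400]; cv2.imwrite('pics/wi_d.png',cv2.convertScaleAbs(cv2.resize(im,None,fx=4,fy=4,interpolation=cv2.INTER_CUBIC),alpha=1.5))
E
```

```text
(no output)
```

View pics/si_d.png

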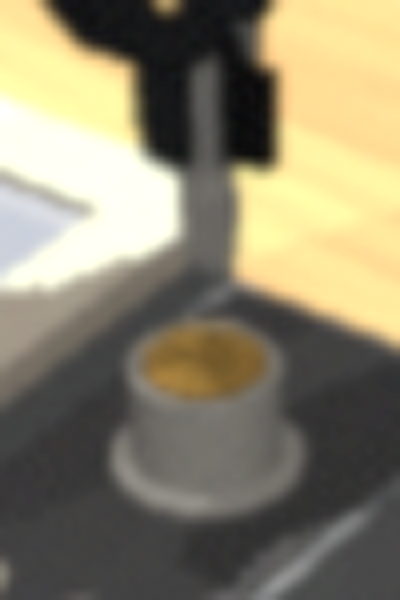

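View pics/wi_d.png

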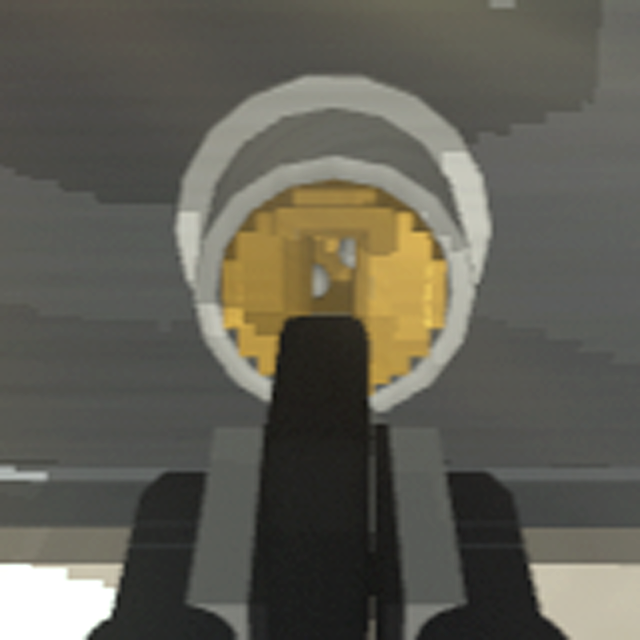

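```bash
python3 - <<'E'
from h import *
c=pickle.load(open('si.pkl','rb')); w=pickle.load(open('wi.pkl','rb'))
f=lambda u,v:(295+(u+.5)/8-.5,190+(v+.5)/8-.5)
g=lambda u,v:(240+(u+.5)/4-.5,190+(v+.5)/4-.5)
r=c['cam_to_world'][:3,0]
col=atz(c,*f(209,180),187); tip=atz(c,*f(210,280),155); pl=atz(c,*f(206,360),125)
print(col,tip,pl,(tip-pl)@r,(col-pl)@r, r)
print('plug w',atz(w,*g(332.5,285),123),'slot top end',atz(w,*g(331,233),125))
print('key far end',atz(w,*g(322,318),193)); 
u=atz(w,320,407.5,223);print('near end',u)
E
```

```text
[590.90724689 -40.54276884 187.        ] [591.07993038 -41.21218731 155.        ] [587.95757175 -46.17839835 125.        ] 1.3713018670362593 1.343024380067674 [-0.61534857  0.78798358 -0.0206884 ]
plug w [586.17724034 -46.33147236 123.        ] slot top end [585.69590364 -37.4154865  125.        ]
key far end [584.22086859 -23.90680141 193.        ]
near end [585.36134899 -65.7475425  223.        ]
```

```bash
python3 - <<'E'
from h import *
movel([586.4,-49.6,168],R_(.026),max_speed=40); wait(.3)
s=read_state();print(s['eef_pos'],s['tool_rot'][:,0],s['ft_force'])
t=np.array([586.4,-49.4])+0
e=s['eef_pos'][:2]-np.array([586.4,-49.4]); t=t-e; print(e)
g=movel([*t,152],max_speed=20,guard=6); s=read_state();print(g,s['eef_pos'],s['ft_force'],s['torque'],s['time'])
E
```

```text
[586.44462716 -49.56170152 168.14877373] [9.99661739e-01 2.60069132e-02 2.20059179e-04] [-0.44142355 -0.6676397  -0.86541559]
[ 0.04462716 -0.16170152]
False [586.42332044 -49.28698431 152.10532646] [-0.35346745  0.72113677 -0.63021809] [-0.0179091   0.0175866  -0.02093701] 16.725
```

```bash
python3 - <<'E'
from h import *
s=read_state(); p=s['eef_pos'].copy(); p[0]=586.4;p[1]=-49.4
a0=.026; z=152; k=0
# descend in 1 mm steps with alternating small twists
while z>133.5:
    z-=1.0; k+=1
    a=a0+(0.05 if k%2 else -0.05)
    g=movel([p[0],p[1],z],R_(a),max_speed=25,guard=26)
    s=read_state(); print(round(z,1),g,s['eef_pos'].round(2),s['ft_force'].round(1),s['torque'].round(2),round(s['time'],2))
    if g: break
E
```

```text
151.0 False [586.41 -49.43 151.12] [ 0.6 -0.2 -0.9] [0.03 0.06 0.01] 16.98
150.0 False [586.29 -49.3  149.98] [-0.7  0.3  0.5] [0.05 0.33 0.03] 17.23
149.0 False [586.45 -49.44 149.11] [-0.1  0.9 -0.7] [ 0.07 -0.04 -0.02] 17.48
148.0 False [586.38 -49.33 148.09] [-1.   0.4  2.6] [0.11 0.42 0.02] 17.73
147.0 False [586.52 -49.48 147.1 ] [0.7 0.4 1.3] [ 0.04  0.01 -0.03] 17.98
146.0 False [586.42 -49.41 146.15] [-1.9 -0.1  4.9] [0.03 0.35 0.1 ] 18.23
145.0 False [586.65 -49.46 145.14] [ 1.3 -0.3  0.2] [ 0.01 -0.29 -0.03] 18.48
144.0 False [586.42 -49.31 144.  ] [0.6 0.3 2.8] [ 0.01 -0.03  0.08] 18.73
143.0 False [586.62 -49.48 143.17] [ 1.6 -0.3  3.7] [-0.01 -0.22 -0.  ] 18.98
142.0 False [586.39 -49.29 142.25] [-1.6  1.5  9. ] [0.17 0.45 0.07] 19.23
141.0 False [586.46 -49.39 140.93] [ 2.   1.  -0.6] [ 0.01 -0.58  0.06] 19.48
140.0 False [586.49 -49.08 139.86] [ 2.6  1.7 -0.3] [ 0.27 -0.57  0.1 ] 19.73
139.0 False [586.5  -49.23 138.81] [ 4.4  1.1 -0.5] [ 0.27 -1.03  0.09] 19.98
138.0 False [586.55 -49.43 138.11] [ 2.2 -0.3  1. ] [ 0.01 -0.79  0.09] 20.23
137.0 False [586.59 -49.4  137.01] [ 5.3  0.3 -1.9] [ 0.1  -1.3   0.09] 20.48
136.0 False [586.48 -49.23 135.98] [4.6 1.1 0.6] [ 0.3  -1.04  0.04] 20.73
135.0 False [586.53 -49.25 134.92] [ 5.1  2.  -3.6] [ 0.32 -1.46  0.06] 20.98
134.0 False [586.46 -49.39 133.9 ] [ 4.8  0.6 -1.3] [ 0.06 -1.18  0.09] 21.23
133.0 False [586.78 -49.5  133.6 ] [2.3 2.  8.9] [ 0.32 -0.7   0.05] 21.48
```

```bash
python3 - <<'E'
from h import *
movel([586.9,-49.4,133.3],R_(.026),max_speed=10)
s=read_state(); print(s['eef_pos'].round(2),s['ft_force'].round(1),s['torque'].round(2))
g=movel([586.9,-49.4,128],max_speed=10,guard=14); wait(.3)
s=read_state(); print(g,s['eef_pos'].round(2),s['ft_force'].round(1),s['torque'].round(2),s['finger_gap'],s['time'])
snap('wrist','wh'); c=snap('scene','sh')
cv2.imwrite('pics/sh_d.png',cv2.convertScaleAbs(cv2.resize(c['image'][190:265,295:345],None,fx=8,fy=8,interpolation=cv2.INTER_CUBIC),alpha=1.2))
E
```

```text
[586.82 -49.55 133.65] [0.3 0.7 8.7] [ 0.2  -0.17  0.06]
True [586.92 -49.48 133.54] [-3.8  2.  11.6] [0.18 0.55 0.06] 9.725170375556313 22.2833
```

View pics/sh_d.png

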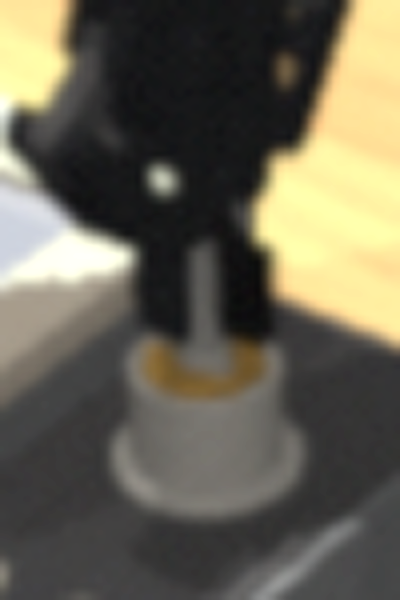

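View pics/wh.png

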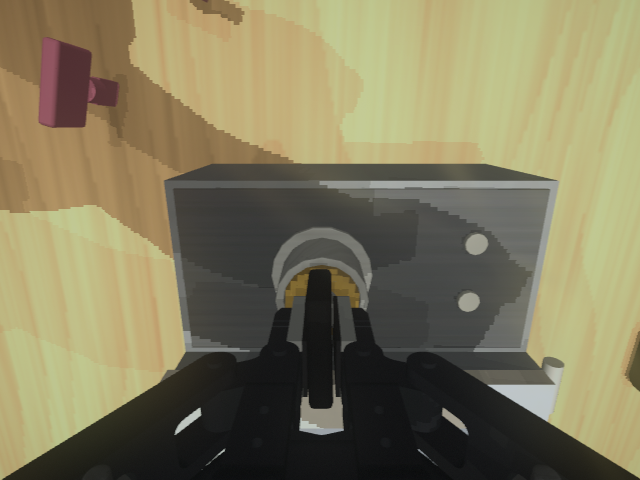

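```bash
cat > turn.py <<'E'
from h import *
def step(a,x,y,z=133.2):
    movel([x,y,z],R_(a),max_speed=40); wait(.05); s=read_state()
    F=s['ft_force']; print(round(a,3),np.round([x,y,z],2),s['eef_pos'].round(2),F.round(1),s['torque'].round(2),round(s['time'],2)); return F,s
E
python3 - <<'E'
from turn import *
x,y=586.8,-49.4
for k in range(1,7):
    F,s=step(.026-.1*k,x,y)
    x+=np.clip(.04*F[0],-.4,.4); y+=np.clip(.04*F[1],-.4,.4)
    if max(abs(F))>30: break
E
```

```text
-0.074 [586.8 -49.4 133.2] [586.68 -49.55 133.58] [-0.2  0.6  9.4] [ 0.15 -0.07  0.01] 22.68
-0.174 [586.79 -49.38 133.2 ] [586.61 -49.48 133.6 ] [-0.4  0.2  9.4] [0.21 0.07 0.02] 22.98
-0.274 [586.77 -49.37 133.2 ] [586.5  -49.45 133.58] [-1.2  1.1 10.2] [0.23 0.15 0.07] 23.28
-0.374 [586.72 -49.32 133.2 ] [586.4  -49.4  133.56] [-1.   1.5 10.7] [0.29 0.24 0.08] 23.58
-0.474 [586.69 -49.27 133.2 ] [586.33 -49.38 133.58] [-1.2  0.6 11.3] [0.29 0.28 0.08] 23.88
-0.574 [586.64 -49.24 133.2 ] [586.26 -49.28 133.56] [-2.2  1.4 11.3] [0.32 0.31 0.1 ] 24.18
```

```bash
python3 - <<'E'
from turn import *
x,y=586.6,-49.2; a=-.574
while a>-1.72:
    a-=.1 if a>-1.5 else .04
    F,s=step(a,x,y)
    x+=np.clip(.04*F[0],-.4,.4); y+=np.clip(.04*F[1],-.4,.4)
    if max(abs(F))>30 or abs(s['torque'][2])>.6: break
print(s['tool_rot'][:,0],s['finger_gap'])
snap('wrist','wt'); snap('top','tt'); c=snap('scene','st')
E
```

```text
-0.674 [586.6 -49.2 133.2] [586.23 -49.23 133.55] [-1.3  1.5 11.1] [0.27 0.33 0.11] 24.48
-0.774 [586.55 -49.14 133.2 ] [586.18 -49.15 133.56] [-1.8  0.4 12.4] [0.33 0.31 0.11] 24.78
-0.874 [586.47 -49.12 133.2 ] [586.13 -49.12 133.56] [-1.   1.3 10.8] [0.37 0.29 0.04] 25.08
-0.974 [586.44 -49.07 133.2 ] [586.11 -49.02 133.55] [-2.1  1.9 10.8] [0.34 0.2  0.12] 25.38
-1.074 [586.35 -48.99 133.2 ] [586.04 -48.98 133.55] [-1.6  1.2 11.1] [0.4  0.22 0.09] 25.68
-1.174 [586.29 -48.94 133.2 ] [586.   -48.87 133.55] [-1.1  1.2 11.3] [0.41 0.17 0.09] 25.98
-1.274 [586.24 -48.89 133.2 ] [585.96 -48.81 133.57] [-1.2  2.  10.5] [0.48 0.22 0.06] 26.28
-1.374 [586.2  -48.81 133.2 ] [585.92 -48.69 133.55] [-1.3  2.1 11.2] [0.46 0.19 0.09] 26.58
-1.474 [586.15 -48.73 133.2 ] [585.88 -48.55 133.56] [-0.8  3.  11.3] [0.55 0.13 0.16] 26.88
-1.574 [586.12 -48.61 133.2 ] [585.86 -48.45 133.55] [-1.3  2.5 11.6] [0.59 0.14 0.05] 27.18
-1.614 [586.06 -48.51 133.2 ] [585.87 -48.36 133.58] [-0.7  2.2 10.4] [0.54 0.03 0.11] 27.48
-1.654 [586.04 -48.42 133.2 ] [585.86 -48.26 133.57] [ 1.3  1.7 11. ] [0.57 0.01 0.21] 27.78
-1.694 [586.09 -48.35 133.2 ] [586.01 -48.09 133.59] [-0.4  3.5 11.2] [ 0.67 -0.08  0.15] 28.08
-1.734 [586.07 -48.21 133.2 ] [586.09 -47.86 133.58] [ 1.5  3.9 10.8] [ 0.72 -0.27  0.18] 28.38
[-1.60943720e-01 -9.86963120e-01 -9.58668777e-04] 9.364790660625044
```

View pics/wt.png

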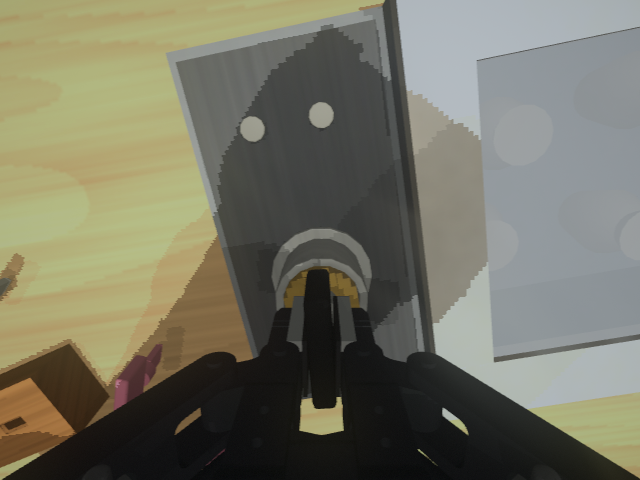

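View pics/st.png

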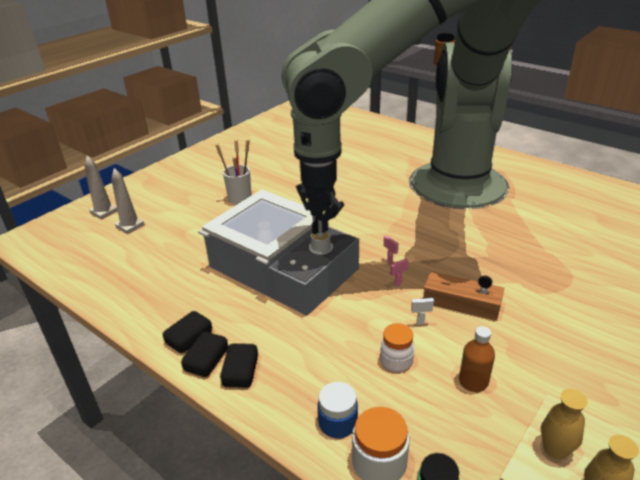

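```bash
python3 - <<'E'
from h import *
c=pickle.load(open('tt.pkl','rb'))
for u,v in ((410,246),(425,240),(410,175),(425,170)): print(p3(c,u,v).round(1))
w=pickle.load(open('wt.pkl','rb'))
cv2.imwrite('pics/wt_d.png',cv2.convertScaleAbs(cv2.resize(w['image'][215:425,230:410],None,fx=3,fy=3,interpolation=cv2.INTER_CUBIC),alpha=1.6))
s=c['image'][150:300,140:450];cv2.imwrite('pics/tt_d.png',cv2.convertScaleAbs(cv2.resize(s,None,fx=2.5,fy=2.5),alpha=1.5))
E
```

```text
[ 529.1 -255.4  115.2]
[ 543.4 -288.9  116. ]
[ 690.5 -254.3  114.8]
[ 702.5 -287.9  116.9]
```

View pics/wt_d.png

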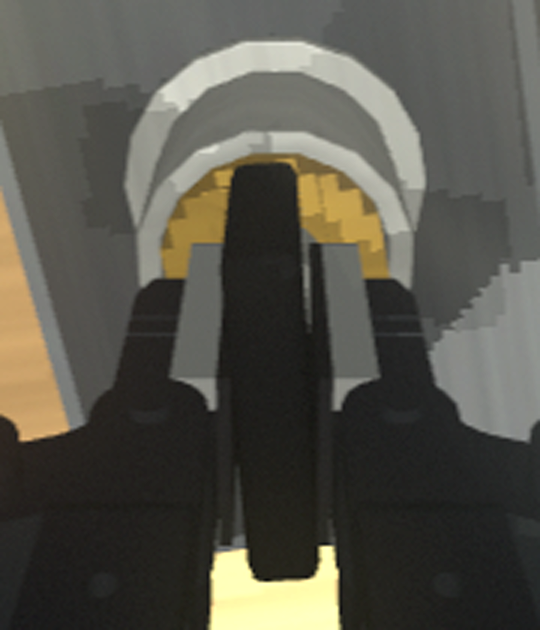

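View pics/tt_d.png

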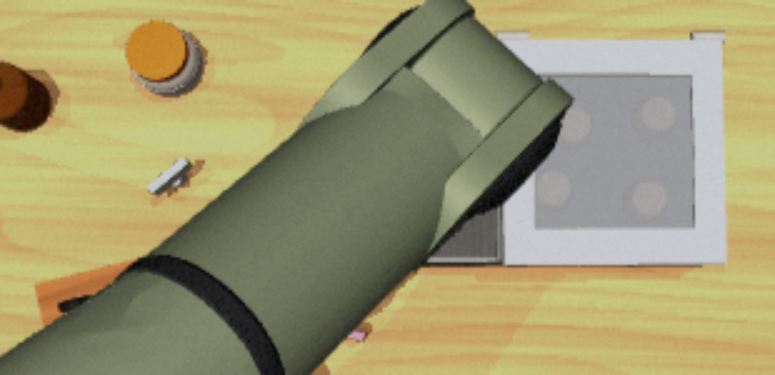

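```bash
python3 - <<'E'
from h import *
wait(.5)
for _ in range(2):
    s=read_state(); print(s['eef_pos'].round(2),s['ft_force'].round(1),s['torque'].round(2),s['finger_gap'],np.abs(s['qvel']).max(),s['time']); wait(.3)
finish_job()
E
```

```text
[586.04 -47.87 133.57] [ 1.5  2.4 10.2] [ 0.73 -0.27  0.2 ] 10.078071033410973 0.0016200664918005017 29.0333
[586.05 -47.85 133.59] [ 0.4  4.  10.4] [ 0.77 -0.22  0.17] 9.869233773169107 0.0020293869384709327 29.3333
the job is handed in; nothing more can be done
```

I shut the lid, moved the rectangular-headed key from the block into the switch, worked it home with small twists and turned it clockwise to its stop. I handed the job in at about 29 s with the gripper still holding the key; `finish_job` gave no verdict.

- **Lid:** it stopped at z = 117 mm with about 13–16 N on the tool. A later top view showed its front and back level, at 115–117 mm.
- **Key home:** the tool stopped at z = 133.6 mm, which matches the 133.8 mm I expected for a fully seated key, and it held that height through the turn.
- **Turn:** the hand turned 1.76 rad. The last wrist picture shows the key lagging by roughly 0.1 rad in the jaws, which fits the plug sitting at its stop once the slot's turning play is counted. I did not measure the plug angle directly.
- **Hold:** before hand-in the arm was still, pressing down with about 10 N and holding the plug against a twist of about 0.2 N m.
- **Other items:** the round-headed key and the jar, bottle and brush cup look undisturbed in the last scene picture. I judged that by eye.
- **Disagreement:** the top and wrist cameras differed by 3–4 mm in y. I lined the key up with the slot by their relative position, and it entered without contact force.

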